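# Put the stacked sharpening stones into their cases

## Robot

A 7-joint arm with a two-finger parallel gripper is mounted at the origin on the work surface. World frame = base frame: x ahead of the robot, y to its left, z up, the work surface at z = 0. Lengths are in m, angles in rad, forces in N, time in s.
With the tool pointing down it reaches from about 0.4 to 0.85 m from the base axis. Payload 10.4 kg.
Tool frame: the origin (TCP) lies at the very end of the fingers, on their centre line; the grasp point (between the pads) lies 19 mm behind it; z points along the fingers, y is the direction in which the jaws open and shut (so a half turn about z gives the same grasp; the last joint's range is limited). The gripper opens to 87 mm and grips with 3 to 60 N. Pads are 19 mm wide; open, the fingers measure 117 mm over their backs; the gripper's body (75 mm by 190 mm) begins 51 mm behind the grasp point.
Start: joints at [-1.34, 0.332, -0.065, 1.46, 0.022, 1.35, -0.088], TCP at [0.157, 0.605, 0.223] pointing down, gripper open.
Joint ranges: [-2.6, 2.6], [-0.5, 2.12], [-1.47, 1.34], [0.16, 2.42], [-1.27, 4.41], [0.06, 2.06], [-2.6, 2.6]. Speed limits (rad/s): [2.22, 2.22, 2.79, 2.79, 3.14, 3.14, 3.14].

## Interface

Orientations are given as a unit quaternion [x, y, z, w].
In Python, from bench import read_state, camera, close_job, recognise, masks_of gives the robot as it stands.
- The arm moves only by the tool play_rows, never from a script. Its argument "moves" is a list of rows, each a list of 3 entries, a list of its own where there are three numbers: the shift along the tool's x, y, z in cm, then the turn, a rotation vector about the tool's x, y, z in rad, then the finger opening in cm, from 0 to 8.7. In form: [[[dx, dy, dz], [ax, ay, az], jaw], ...]. A call has 1 to 8 rows; each row is the pose to reach, as a shift and turn from the pose commanded when the call began, along the tool's axes at that moment; what a row does not reach only later rows make up. A row lasts 1/8 s, in which the tool goes at most 62.5 mm and 10.7 degrees, less where a joint would pass 70% of its speed; a pose out of reach is approached as far as the arm can. A call with a gripper value outside its range is refused whole. The fingers move at their own pace and stop on an object; "grip_force" is the grip in N (left out, the last holds). Time passes only in rows, so rows that repeat a pose let the fingers close. It gives the time, the measured TCP pose, the force and the opening at its end, in the units of the state.
- read_state(): the state, without advancing time (a new reading comes with each control period).
- camera(name): name is "scene" or "top" or "wrist"; returns a dict with "frame" (400x640x3 uint8, red, green, blue), "intrinsics" (3x3 intrinsics, pixels), "camera_from_world" (4x4, takes a point from world to camera coordinates). Camera axes: x right, y down, z forward; pixel columns grow to the right and rows downward; lengths in m; the calibration is good to about 2 mm. A picture is of the moment at which its call begins. There is no depth.
- close_job(): hands the job in, once; it reports no verdict.
Trained networks look in a picture, given as the dict that the camera call returned (one of the last four; its "shot" number tells which), for a name from the list of things; names that differ only in an ending like _2 or _b are one class to them, and where a whole thing is asked for, a point or a joint stands for the part that bears it (a point fixed in the world has none). Each returns a list of dicts, best first, with "conf" (0 to 1); they miss things now and then, are a little off and sometimes report something else, mostly with a low value. They report only what shows in the picture. A call takes as long as a camera call. They do not tell look-alikes from the thing itself.
- recognise(picture, query): "at" ([column, row] in pixels, amid what is visible of it).
- masks_of(picture, query): "region" (400x640 bool, what is visible of it) and "at" ([column, row] in pixels, amid what is visible of it).
The state is a dict: "time": time; "joint_positions": joint angles; "joint_vel": joint speeds; "joint_torque": joint torques, N m; "ee_pos": TCP position; "eef_rot": TCP orientation; "ft_force": force on the tool from outside, world axes, zero at the start; "torque": the same for the moment, N m; "width": finger opening in m.
Only numpy, scipy, OpenCV 4.12 (cv2) and the standard library are available. Lean on these libraries where they do the work, as an engineer would, in place of code of your own. Each camera call takes 0.05 s, during which the arm holds its last target.

## Task

Take the stack of sharpening stones apart and lay each one flat in its own wooden case: each of the three oblong stones in the case of its own size, the small round stone in the round dish. The stones are brittle, so set them down gently without dropping them or tipping them over, and leave the oil bottle and the spare grinding wheel where they are.

Things in the scene. Friction and masses are not known exactly. Their poses are not given: they have to be found in the camera images.
- coarse_stone: Grey sharpening stone, a rectangular block 180 long (its x) x 62 wide (its y) x 28 mm thick, about 650 g. Origin at the centre of its underside, z up. At the start it lies on the bench at the bottom of the stack, its underside at bench height (z = 0).
- medium_stone: Grey sharpening stone, a rectangular block 145 long (its x) x 52 wide (its y) x 24 mm thick, about 380 g. Origin at the centre of its underside, z up. At the start it lies roughly centred on the coarse stone, slightly askew, with the same long direction.
- slip_stone: Grey sharpening stone, a rectangular block 110 long (its x) x 42 wide (its y) x 22 mm thick, about 200 g. Origin at the centre of its underside, z up. At the start it lies roughly centred on the medium stone, slightly askew.
- puck: Grey round sharpening stone, a disc 46 mm in diameter and 26 mm high, about 100 g; it is the top of the stack at the start, lying on the slip stone. Origin at the centre of its underside, z along its axis, up.
- large_case: Fixed low wooden case lying on the bench, open on top: recess 196 long (its x) x 78 mm wide (its y), the recess floor 6 mm above the bench, rim 6 mm thick and standing only 4 mm above that floor (10 mm above the bench). Origin at the centre of its underside, on the bench. The case of the coarse (largest) stone. The two ends are alike.
- middle_case: Fixed low wooden case lying on the bench, open on top: recess 161 long (its x) x 68 mm wide (its y), the recess floor 6 mm above the bench, rim 6 mm thick and standing only 4 mm above that floor (10 mm above the bench). Origin at the centre of its underside, on the bench. The case of the medium stone. The two ends are alike.
- small_case: Fixed low wooden case lying on the bench, open on top: recess 126 long (its x) x 58 mm wide (its y), the recess floor 6 mm above the bench, rim 6 mm thick and standing only 4 mm above that floor (10 mm above the bench). Origin at the centre of its underside, on the bench. The case of the slip (smallest oblong) stone. The two ends are alike.
- dish: Fixed round wooden dish on the bench for the round stone: 76 mm outside, recess 64 mm in diameter, the recess floor 6 mm above the bench, rim 4 mm above that floor (10 mm above the bench). Origin at the centre of its underside.
- spare_wheel: Bystander: spare grey grinding wheel lying flat on the bench beyond the cases, 150 mm in diameter, 24 mm high, with a white centre label. Origin at the centre of its underside. Not to be moved.
- oil_bottle: Bystander: amber oil bottle with a black cap standing on the bench, 56 mm in diameter, 150 mm high. Origin at the centre of its underside. Not to be moved.
Things that resemble listed ones, but are neither listed nor needed, are in the scene too. What is shaped like the middle_case but black or blue is not meant.

How it is judged:
By the outcome, as a careful person would: the job done as asked, in the order asked, and still so for the second after the job is handed in, with the robot touching nothing.
It also fails if it takes over 112 s, if anything falls off the work surface, if the arm or the gripper's body presses on something with over 40 N, if the wrist force passes 120 N, or if a joint passes its speed limit or range.

## Working session

There is one attempt and no reset: what is moved stays moved. The work goes in short steps, Python scripts to look and compute and a tool call to move; the robot and the scene stay as the last step left them, time stands still between calls to the robot, and variables do not carry over. Pictures are saved under pics/ and viewed, and the job is handed in when it is done.

Besides the shell and the picture viewer there is one more tool, called after ">>>" as name(argument=value, ...) on one line, values as JSON. play_rows: Moves the arm, as the interface text tells. Its arguments: {"type":"object","properties":{"moves":{"type":"array","items":{"type":"array"}},"grip_force":{"type":"number"}},"required":["moves"]}

```bash
mkdir -p pics; ls
python3 - <<'E'
from bench import *
import cv2
s=read_state(); print(s)
for n in ["scene","top","wrist"]:
    c=camera(n); cv2.imwrite(f"pics/{n}0.png",c["frame"][:,:,::-1]); print(n,c["shot"],c["intrinsics"],c["camera_from_world"])
E
```

```text
pics
{'time': 0.0, 'joint_positions': array([-1.33958602,  0.33286336, -0.0647244 ,  1.46097674,  0.02161127,
        1.3498998 , -0.08849658]), 'joint_vel': array([-0.0002625 ,  0.00138676,  0.00151359,  0.00052734, -0.0018817 ,
        0.00027144,  0.00045706]), 'joint_torque': array([-1.77998868e-04, -6.23242164e+01,  2.41666107e-02, -3.89909005e+01,
       -6.13674126e-02,  3.96854966e-02,  1.62168490e-04]), 'ee_pos': array([0.15682854, 0.60458609, 0.22174242]), 'eef_rot': array([ 1.26539614e-01,  9.91961289e-01, -7.23366949e-04, -5.59831291e-05]), 'ft_force': array([-0.09726277, -0.07650606,  0.1631152 ]), 'torque': array([-0.01472325, -0.01275125,  0.00308754]), 'width': 0.0869129216888968}
scene 1 [[434.05056736   0.         316.06267216]
 [  0.         434.05056736 197.2865671 ]
 [  0.           0.           1.        ]] [[-0.4509729   0.89248098  0.0100575   0.30525588]
 [ 0.75829926  0.38906518 -0.52307792 -0.30676165]
 [-0.47075012 -0.22826737 -0.85222552  1.51524515]
 [ 0.          0.          0.          1.        ]]
top 2 [[361.93070231   0.         320.08415583]
 [  0.         361.93070231 195.44429579]
 [  0.           0.           1.        ]] [[-0.00344168 -0.99976051 -0.0216121  -0.09426078]
 [-0.99628725  0.00528727 -0.0859288   0.51341265]
 [ 0.08602249  0.02123613 -0.99606684  0.95879257]
 [ 0.          0.          0.          1.        ]]
wrist 3 [[301.54906578   0.         324.20334239]
 [  0.         301.54906578 198.65320287]
 [  0.           0.           1.        ]] [[ 0.25017119  0.96820047 -0.00149513 -0.62511328]
 [ 0.92714758 -0.23911815  0.28847856 -0.03603559]
 [ 0.27894756 -0.07355523 -0.95748519  0.39174289]
 [ 0.          0.          0.          1.        ]]
```

View pics/scene0.png

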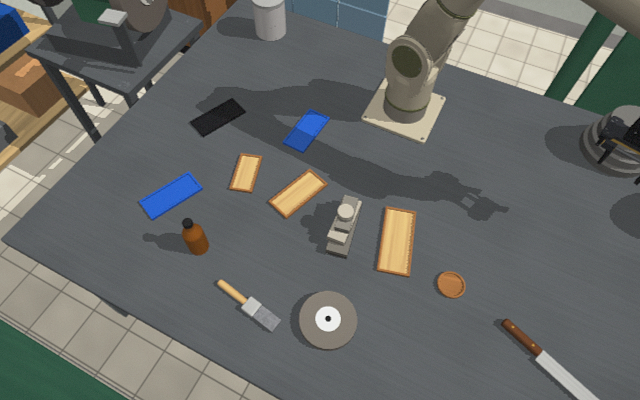

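View pics/top0.png

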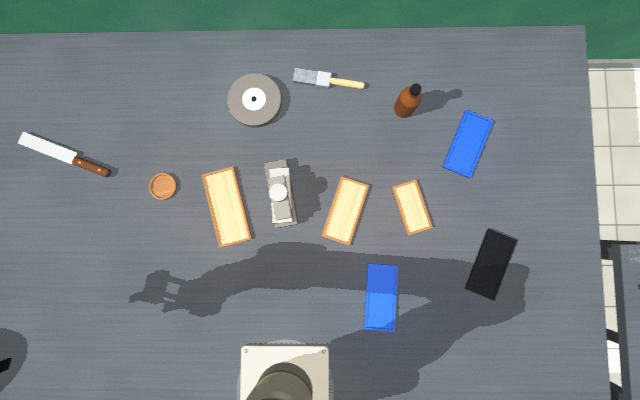

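View pics/wrist0.png

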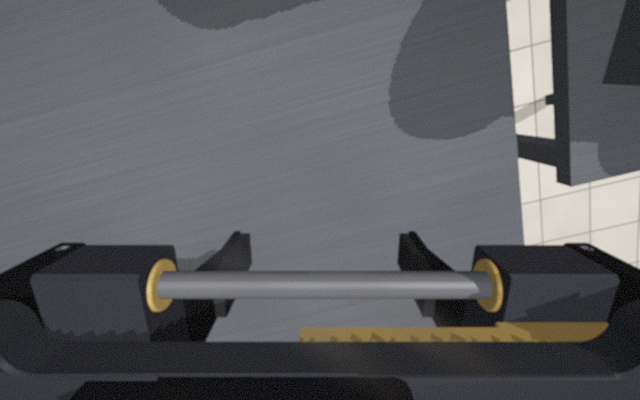

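The scene camera shows the stack at (345,225), the large case at (397,240), middle case (298,193), small case (246,173) and dish (451,284). In the top view these are stack (280,193), large (227,207), middle (346,210), small (412,207) and dish (163,186). The blue and black trays are the decoys. Next I'll measure.

```bash
cat > h.py <<'E'
from bench import *
import numpy as np, cv2
from scipy.optimize import least_squares
from scipy.spatial.transform import Rotation as R
def proj(c,P):
    P=np.atleast_2d(P); T=c["camera_from_world"]; q=P@T[:3,:3].T+T[:3,3]; u=q@c["intrinsics"].T; return u[:,:2]/u[:,2:]
def unproj(c,uv,z):
    T=c["camera_from_world"]; Rm=T[:3,:3]; o=-Rm.T@T[:3,3]
    d=np.linalg.solve(c["intrinsics"],np.array([uv[0],uv[1],1.0])); d=Rm.T@d
    return o+d*(z-o[2])/d[2]
def quad(c,m,z):
    r=max(cv2.findContours(m.astype(np.uint8),cv2.RETR_EXTERNAL,cv2.CHAIN_APPROX_NONE)[0],key=cv2.contourArea)[:,0]
    W=np.array([unproj(c,p,z)[:2] for p in r.astype(float)])*1000
    (x,y),(w,h),a=cv2.minAreaRect(W.astype(np.float32))
    if w<h: w,h,a=h,w,a+90
    return np.round([x,y,w,h,(a+90)%180-90],1)
E
python3 - <<'E'
from h import *
for n in ["top","scene"]:
    c=camera(n)
    for q,z in [("large_case",.01),("middle_case",.01),("small_case",.01),("dish",.01),("coarse_stone",.028),("medium_stone",.052),("slip_stone",.074),("puck",.1),("spare_wheel",.024),("oil_bottle",0)]:
        for m in masks_of(c,q)[:4]:
            print(n,q,round(m["conf"],2),np.round(m["at"]),m["region"].sum(),quad(c,m["region"],z))
    f=c["frame"]; k=(225,120,320,270) if n=="top" else (290,160,430,300)
    cr=f[k[1]:k[3],k[0]:k[2]]; cv2.imwrite(f"pics/crop_{n}.png",cv2.resize(cr,None,fx=4,fy=4,interpolation=cv2.INTER_CUBIC)[:,:,::-1])
E
```

```text
top large_case 0.7 [226. 205.] 2528 [486.5 161.3 211.   95.2  14.9]
top middle_case 0.98 [346. 208.] 1906 [ 474.  -164.2  174.9   82.1  -19.1]
top middle_case 0.69 [380. 300.] 2011 [ 240.9 -257.2  175.2   81.1   -4. ]
top middle_case 0.64 [492. 260.] 2035 [ 329.2 -551.2  173.2   85.4  -24.2]
top middle_case 0.6 [470. 142.] 1832 [ 655.4 -502.8  175.6   81.7  -22.2]
top small_case 0.79 [413. 210.] 1316 [ 481.1 -345.2  137.5   71.9   17.7]
top dish 0.78 [162. 184.] 566 [542.8 337.6  73.3  70.    1.8]
top coarse_stone 0.82 [280. 166.] 385 [587.3  21.   63.6  43.6 -79. ]
top medium_stone 0.86 [286. 175.] 411 [553.7  -5.7  95.2  50.1  41.2]
top puck 0.56 [278. 190.] 283 [514.8   5.   46.4  44.   45.1]
top spare_wheel 0.93 [256. 101.] 2321 [780.4  82.6 153.2 147.6  45.9]
top oil_bottle 0.64 [408. 100.] 667 [ 783.  -346.5  109.6   61.5  -27. ]
scene large_case 0.64 [398. 244.] 2107 [487.9 163.8 211.8  90.5  14.9]
scene middle_case 0.85 [306. 131.] 1022 [ 244.9 -254.   179.2   83.6   -3.9]
scene middle_case 0.77 [171. 196.] 1431 [ 657.  -497.   175.9   90.7  -23.4]
scene middle_case 0.74 [217. 117.] 968 [ 330.3 -547.9  175.1   85.9  -23.9]
scene middle_case 0.64 [296. 196.] 1382 [ 477.  -161.   178.5   86.6  -18.8]
scene small_case 0.77 [249. 176.] 872 [ 483.7 -341.5  144.1   72.2   17.4]
scene small_case 0.51 [342. 243.] 407 [546.1  16.5 134.4  63.9  10. ]
scene dish 0.59 [450. 283.] 596 [544.9 342.3  76.4  70.4 -23.8]
scene coarse_stone 0.92 [342. 246.] 393 [552.1  20.5 135.7  63.9   7.8]
scene medium_stone 0.63 [339. 233.] 344 [556.4  12.   78.5  53.    4. ]
scene slip_stone 0.88 [344. 221.] 308 [550.2  17.2  42.9  38.8 -75.6]
scene puck 0.58 [345. 216.] 245 [523.   12.5  56.5  43.7  25.3]
scene spare_wheel 0.86 [328. 318.] 2595 [785.7  88.9 144.7 143.5  72.8]
scene oil_bottle 0.86 [195. 238.] 626 [ 736.6 -364.9  126.6   57.1   58.2]
```

```bash
sleep 0
```

```text
(no output)
```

View pics/crop_top.png

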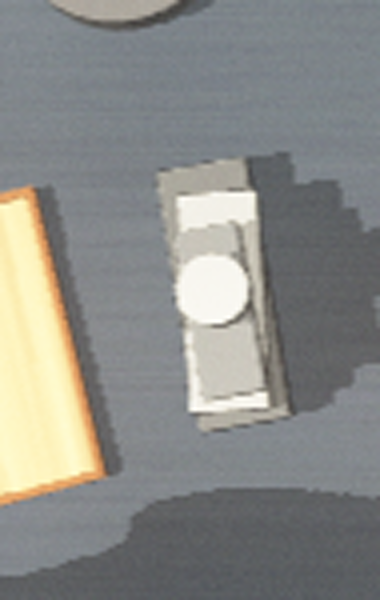

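View pics/crop_scene.png

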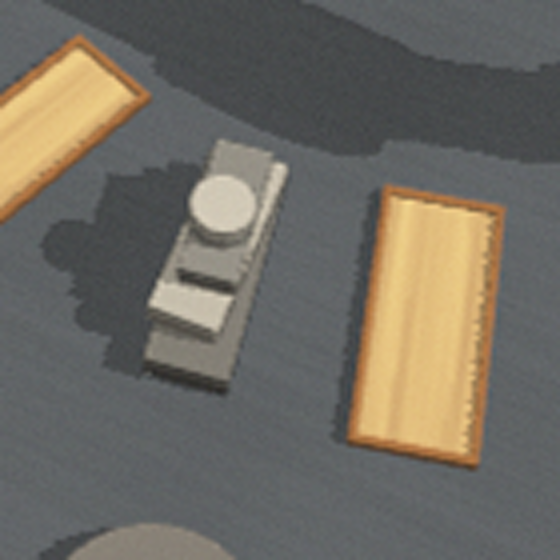

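Run:
```python
from h import *
c=camera("top"); s=camera("scene")
D={"coarse":(.028,[(157,172),(243,157),(291,413),(203,432)]),"medium":(.052,[(177,197),(256,191),(270,407),(190,412)]),"slip":(.074,[(180,231),(238,222),(268,388),(200,398)]),"puck":(.1,[(212,289)])}
for k,(z,p) in D.items():
    W=np.array([unproj(c,(225+a/4-.4,120+b/4-.4),z)[:2] for a,b in p])*1000
    print(k,W.round(0).tolist(),W.mean(0).round(1))
    if len(p)>1: 
        e=(W[0]-W[3]+W[1]-W[2]); print(np.degrees(np.arctan2(e[1],e[0])).round(1),np.hypot(*e)/2, [np.linalg.norm(W[i]-W[(i+1)%4]).round() for i in range(4)])
S={"coarse":(.028,[(145,360),(226,383)]),"medium":(.052,[(155,292),(222,320)]),"medR":(.052,[(287,168)]),"coarseR":(0,[(226,392)]),"slip":(.074,[(182,265),(240,280),(218,140),(274,153)]),"puck":(.1,[(222,205)])}
for k,(z,p) in S.items():
    print("scene",k,np.array([unproj(s,(290+a/4-.4,160+b/4-.4),z)[:2] for a,b in p]).round(3).tolist())
f=s["frame"][175:260,315:375]; cv2.imwrite("pics/sc.png",cv2.resize(f,None,fx=7,fy=7,interpolation=cv2.INTER_CUBIC)[:,:,::-1])
f=c["frame"][150:240,250:320]; cv2.imwrite("pics/tc.png",cv2.resize(f,None,fx=6.6,fy=6.6,interpolation=cv2.INTER_CUBIC)[:,:,::-1])
```

```text
coarse [[603.0, 56.0], [613.0, -3.0], [439.0, -36.0], [427.0, 23.0]] [520.4  10.3]
10.6 177.8949952748832 [np.float64(59.0), np.float64(177.0), np.float64(60.0), np.float64(179.0)]
medium [[582.0, 38.0], [585.0, -14.0], [443.0, -24.0], [440.0, 28.0]] [512.4   7.2]
3.9 142.52151572037576 [np.float64(52.0), np.float64(143.0), np.float64(52.0), np.float64(142.0)]
slip [[556.0, 32.0], [562.0, -5.0], [455.0, -25.0], [448.0, 19.0]] [505.1   5.4]
8.9 108.54447827681673 [np.float64(38.0), np.float64(109.0), np.float64(44.0), np.float64(108.0)]
puck [[516.0, 8.0]] [515.8   7.9]
scene coarse [[0.615, -0.001], [0.606, 0.056]]
scene medium [[0.576, -0.013], [0.575, 0.037]]
scene medR [[0.443, 0.028]]
scene coarseR [[0.6, 0.056]]
scene slip [[0.56, -0.002], [0.552, 0.039], [0.457, -0.022], [0.448, 0.018]]
scene puck [[0.518, 0.008]]
```

```bash
sleep 0
```

```text
(no output)
```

View pics/sc.png

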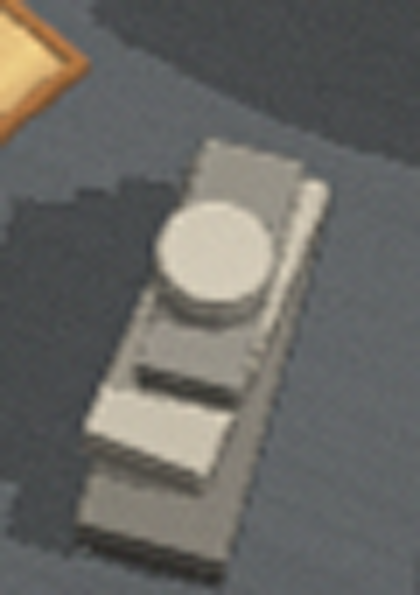

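View pics/tc.png

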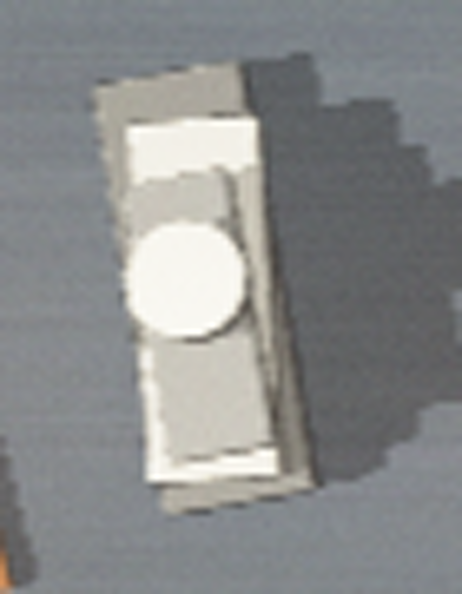

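```bash
cat >> h.py <<'E'
def go(x,y,z,psi):
    """target TCP mm, tool-y heading deg -> tool frame shift cm, rotvec"""
    s=read_state(); Rm=R.from_quat(s["eef_rot"]); 
    p=np.radians(psi); ya=np.array([np.cos(p),np.sin(p),0]); za=np.array([0,0,-1.]); xa=np.cross(ya,za)
    Rt=R.from_matrix(np.c_[xa,ya,za])
    d=Rm.inv().apply(np.array([x,y,z])/1000-s["ee_pos"])*100; r=(Rm.inv()*Rt).as_rotvec()
    print("target",(x,y,z,psi),"d_cm",d.round(2),"rv",r.round(3),"| t",round(s["time"],2))
def st():
    s=read_state(); y=R.from_quat(s["eef_rot"]).as_matrix()[:,1]
    print("pos",(s["ee_pos"]*1000).round(1),"psi",np.degrees(np.arctan2(y[1],y[0])).round(1),"w",round(s["width"]*1000,1),"F",s["ft_force"].round(1),"t",round(s["time"],2),"q",s["joint_positions"].round(2))
E
python3 -c "
from h import *
st();go(340,300,222,0);go(517,8,170,-80)"
```

```text
pos [156.9 605.  222.6] psi 75.5 w 87.0 F [-0.1 -0.4 -0.4] t 1.35 q [-1.34  0.33 -0.06  1.46  0.02  1.35 -0.09]
target (340, 300, 222, 0) d_cm [-25.38 -24.93   0.06] rv [ 0.    -0.     1.317] | t 1.35
target (517, 8, 170, -80) d_cm [-49.85 -48.75   5.25] rv [ 0.    -0.     2.713] | t 1.35
```

>>> play_rows(moves=[[[-4.2, -4.1, 0], [0, 0, 0.18], 8.7], [[-8.3, -8.1, 0], [0, 0, 0.36], 8.7], [[-12.5, -12.2, 0], [0, 0, 0.54], 8.7], [[-16.6, -16.3, 0], [0, 0, 0.72], 8.7], [[-20.8, -20.3, 0], [0, 0, 0.9], 8.7], [[-25, -24.4, 0], [0, 0, 1.08], 8.7], [[-29.1, -28.4, 0], [0, 0, 1.26], 8.7], [[-33.3, -32.5, 0], [0, 0, 1.44], 8.7]], grip_force=20)

```text
time: 2.35
ee_pos: [0.3984, 0.2052, 0.2229]
eef_rot: [0.751, 0.66, 0.001, -0.0]
ft_force: [0.1, 0.1, -0.2]
width: 0.0874
```

```bash
python3 -c "
from h import *
st();go(517,8,140,-80)"
```

```text
pos [398.4 205.2 222.9] psi -7.4 w 87.4 F [ 0.1  0.1 -0.2] t 2.35 q [-0.93 -0.08  0.34  1.92  0.03  1.3  -0.73]
target (517, 8, 140, -80) d_cm [-18.05  14.29   8.28] rv [-0.000e+00 -1.000e-03  1.268e+00] | t 2.35
```

>>> play_rows(moves=[[[-3, 2.4, 1], [0, 0, 0.16], 7.5], [[-6, 4.8, 2], [0, 0, 0.32], 7.5], [[-9, 7.2, 3], [0, 0, 0.48], 7.5], [[-12, 9.6, 4], [0, 0, 0.64], 7.5], [[-15, 12, 5], [0, 0, 0.8], 7.5], [[-17, 13.5, 5.5], [0, 0, 0.96], 7.5], [[-18, 14.3, 6], [0, 0, 1.12], 7.5], [[-18, 14.3, 6], [0, 0, 1.27], 7.5]])

```text
time: 3.35
ee_pos: [0.5176, 0.0093, 0.1622]
eef_rot: [0.996, 0.085, -0.0, 0.0]
ft_force: [-0.0, 0.0, -0.2]
width: 0.0749
```

```bash
python3 -c "
from h import *
st();go(517,8,80,-80)
c=camera('wrist');cv2.imwrite('pics/w1.png',c['frame'][:,:,::-1]);print(proj(c,[[.517,.008,.1]]))
for k in masks_of(c,'puck'): print(k['conf'],k['at'],quad(c,k['region'],.1))"
```

```text
pos [517.6   9.3 162.2] psi -80.2 w 74.9 F [-0.   0.  -0.2] t 3.35 q [-0.68  0.15  0.63  1.85 -0.09  1.17 -1.42]
target (517, 8, 80, -80) d_cm [-0.08  0.12  8.22] rv [ 0.001  0.    -0.004] | t 3.35
[[326.31867434 214.30279699]]
0.82 [323.9, 212.0] [519.3   9.   49.3  44.3  -8.2]
```

View pics/w1.png

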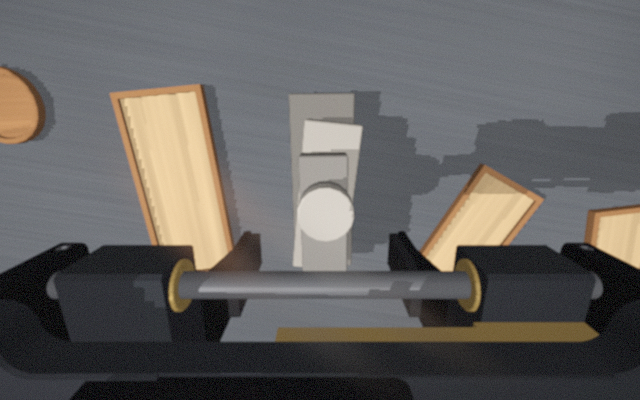

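The wrist view shows the puck at (326,214), centred between the fingers, with the stack beneath it aligned. I'll descend now.

>>> play_rows(moves=[[[0, 0.1, 4], [0, 0, 0], 7.5], [[0, 0.1, 7], [0, 0, 0], 7.5], [[0, 0.1, 8.2], [0, 0, 0], 7.5], [[0, 0.1, 8.2], [0, 0, 0], 7.5], [[0, 0.1, 8.2], [0, 0, 0], 5.5], [[0, 0.1, 8.2], [0, 0, 0], 4], [[0, 0.1, 8.2], [0, 0, 0], 4], [[0, 0.1, 8.2], [0, 0, 0], 4]])

```text
time: 4.45
ee_pos: [0.5179, 0.0097, 0.0809]
eef_rot: [0.996, 0.089, 0.0, -0.0]
ft_force: [0.5, -0.9, 2.3]
width: 0.0458
```

```bash
python3 -c "
from h import *
st();go(544,340,100,-48)"
```

```text
pos [517.9   9.7  80.9] psi -79.8 w 45.8 F [ 0.5 -0.9  2.3] t 4.45 q [-0.65  0.26  0.61  1.93 -0.17  1.   -1.35]
target (544, 340, 100, -48) d_cm [  8.42 -32.05  -1.9 ] rv [ 0.    -0.001 -0.555] | t 4.45
```

>>> play_rows(moves=[[[0, 0, -1], [0, 0, 0], 4], [[0, 0, -3], [0, 0, 0], 4], [[0.7, -3, -4], [0, 0, 0], 4], [[2.1, -8, -4], [0, 0, 0], 4], [[3.4, -13, -4], [0, 0, 0], 4], [[4.7, -18, -4], [0, 0, 0], 4], [[6, -23, -4], [0, 0, 0], 4], [[7.4, -28, -4], [0, 0, 0], 4]])

```text
time: 5.45
ee_pos: [0.541, 0.3001, 0.1213]
eef_rot: [0.996, 0.089, 0.0, -0.0]
ft_force: [0.5, -0.5, 0.1]
width: 0.0456
```

```bash
python3 -c "
from h import *
st();go(544,340,50,-80);go(544,340,16,-80)
c=camera('top');cv2.imwrite('pics/t1.png',c['frame'][:,:,::-1])"
```

```text
pos [541.  300.1 121.3] psi -79.8 w 45.6 F [ 0.5 -0.5  0.1] t 5.45 q [-0.95  0.41  0.47  1.63 -0.2   1.15 -1.82]
target (544, 340, 50, -80) d_cm [ 1.   -3.87  7.13] rv [-0.    -0.     0.003] | t 5.45
target (544, 340, 16, -80) d_cm [ 1.   -3.87 10.53] rv [-0.    -0.     0.003] | t 5.45
```

View pics/t1.png

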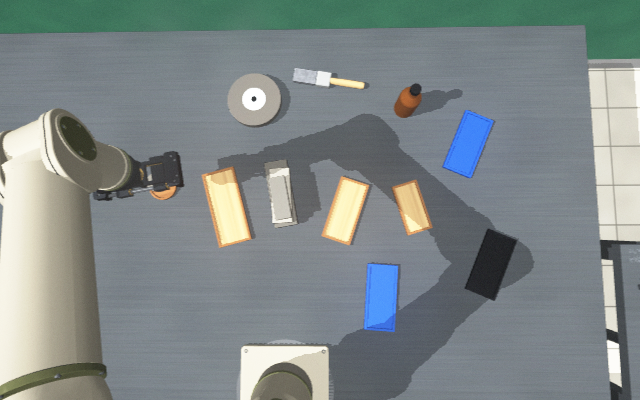

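The top view shows the puck held over the dish at (163,190), and the rest of the stack at (280,193) looks undisturbed.

>>> play_rows(moves=[[[0.5, -1.9, 1], [0, 0, 0], 4], [[1, -3.9, 3], [0, 0, 0], 4], [[1, -3.9, 6], [0, 0, 0], 4], [[1, -3.9, 8.5], [0, 0, 0], 4], [[1, -3.9, 9.8], [0, 0, 0], 4], [[1, -3.9, 10.2], [0, 0, 0], 4], [[1, -3.9, 10.4], [0, 0, 0], 4], [[1, -3.9, 10.4], [0, 0, 0], 4]])

```text
time: 6.5
ee_pos: [0.5443, 0.3387, 0.0173]
eef_rot: [0.996, 0.089, 0.0, -0.0]
ft_force: [0.9, -0.9, -0.6]
width: 0.0451
```

```bash
python3 -c "
from h import *
st();go(544,340,13,-80)
c=camera('wrist');cv2.imwrite('pics/w2.png',c['frame'][:,:,::-1]);
print(quad(c,masks_of(c,'dish')[0]['region'],.01),quad(c,masks_of(c,'puck')[0]['region'],.035))
c=camera('scene');cv2.imwrite('pics/s2.png',cv2.resize(c['frame'][230:330,390:510],None,fx=5,fy=5)[:,:,::-1])"
```

```text
pos [544.3 338.7  17.3] psi -79.8 w 45.1 F [ 0.9 -0.9 -0.6] t 6.5 q [-0.94  0.58  0.42  1.64 -0.27  0.98 -1.83]
target (544, 340, 13, -80) d_cm [-0.01 -0.13  0.43] rv [-0.001 -0.001  0.003] | t 6.5
[562.2 349.3  74.8  39.5 -72.6] [556.  340.9  44.8  33.1 -80.9]
```

View pics/w2.png

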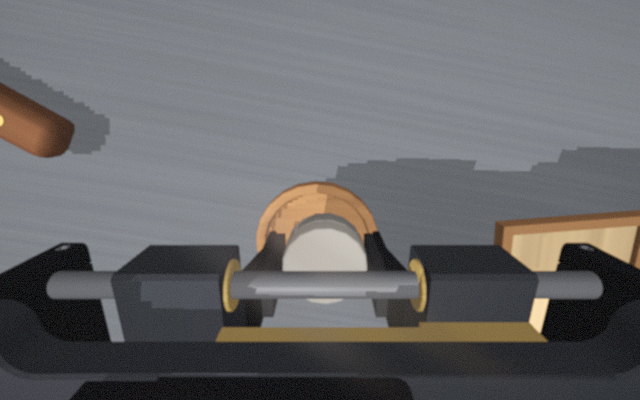

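View pics/s2.png

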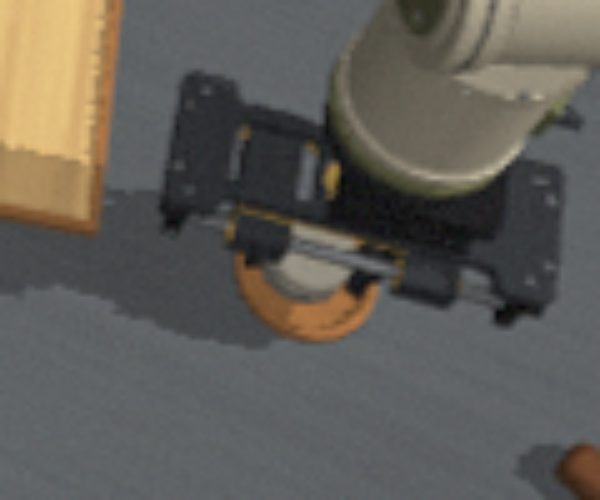

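```bash
python3 -c "
from h import *
c=camera('wrist')
for u,v in [(256,238),(380,235),(318,182)]: print((u,v),unproj(c,(u,v),.01).round(4))
for P in [(.544,.340,.01),(.544,.345,.01)]: 
  a=np.linspace(0,6.28,200); q=proj(c,np.c_[P[0]+.038*np.cos(a),P[1]+.038*np.sin(a),0*a+.01]); print(P,q.min(0),q.max(0))
"
```

```text
(256, 238) [0.5401 0.3808 0.01  ]
(380, 235) [0.5555 0.3067 0.01  ]
(318, 182) [0.5815 0.3496 0.01  ]
(0.544, 0.34, 0.01) [260.94608325 182.94979266] [384.75727486 296.54562061]
(0.544, 0.345, 0.01) [252.81107542 181.45320976] [376.79765407 295.36291108]
```

>>> play_rows(moves=[[[0, -0.4, 0], [0, 0, 0], 4], [[0, -0.4, 0.2], [0, 0, 0], 4], [[0, -0.4, 0.35], [0, 0, 0], 4], [[0, -0.4, 0.35], [0, 0, 0], 4]])

```text
time: 7.25
ee_pos: [0.5432, 0.3424, 0.013]
eef_rot: [0.996, 0.089, -0.0, -0.0]
ft_force: [0.1, 0.3, -1.0]
width: 0.0452
```

```bash
python3 -c "
from h import *
st()"
```

```text
pos [543.2 342.4  13. ] psi -79.8 w 45.2 F [ 0.1  0.3 -1. ] t 7.25 q [-0.95  0.58  0.42  1.63 -0.27  0.98 -1.83]
```

>>> play_rows(moves=[[[0, 0, 0.05], [0, 0, 0], 4], [[0, 0, 0.1], [0, 0, 0], 4], [[0, 0, 0.1], [0, 0, 0], 4]])

```text
time: 7.62
ee_pos: [0.5432, 0.3424, 0.0129]
eef_rot: [0.996, 0.089, -0.0, -0.0]
ft_force: [-3.7, -1.6, 8.5]
width: 0.0456
```

```bash
python3 -c "
from h import *
st()"
```

```text
pos [543.2 342.4  12.9] psi -79.8 w 45.6 F [-3.7 -1.6  8.5] t 7.62 q [-0.95  0.58  0.42  1.63 -0.27  0.98 -1.83]
```

>>> play_rows(moves=[[[0, 0, 0.05], [0, 0, 0], 4.7], [[0, 0, 0.05], [0, 0, 0], 5.2], [[0, 0, 0], [0, 0, 0], 6], [[0, 0, 0], [0, 0, 0], 6.4], [[0, 0, -1], [0, 0, 0], 6.4], [[0, 0, -4], [0, 0, 0], 6.4], [[0, 0, -8], [0, 0, 0], 6.4], [[0, 0, -11], [0, 0, 0], 6.4]])

```text
time: 8.62
ee_pos: [0.5437, 0.3425, 0.1246]
eef_rot: [0.996, 0.089, 0.001, -0.001]
ft_force: [0.6, 0.6, -0.1]
width: 0.0642
```

```bash
python3 -c "
from h import *
st();go(512,7,120,-80)
c=camera('wrist');cv2.imwrite('pics/w3.png',c['frame'][:,:,::-1])
c=camera('top');cv2.imwrite('pics/tc2.png',cv2.resize(c['frame'][150:240,250:320],None,fx=6.6,fy=6.6,interpolation=cv2.INTER_CUBIC)[:,:,::-1])"
```

```text
pos [543.7 342.5 124.6] psi -79.8 w 64.2 F [ 0.6  0.6 -0.1] t 8.62 q [-0.98  0.46  0.46  1.55 -0.22  1.17 -1.87]
target (512, 7, 120, -80) d_cm [-9.05 32.47  0.42] rv [-0.001 -0.002  0.003] | t 8.62
```

View pics/w3.png

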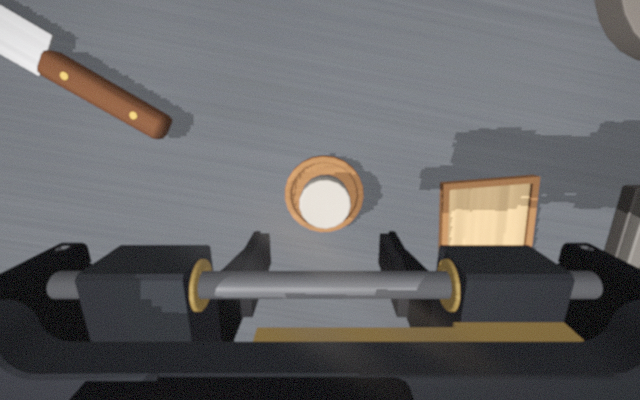

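View pics/tc2.png

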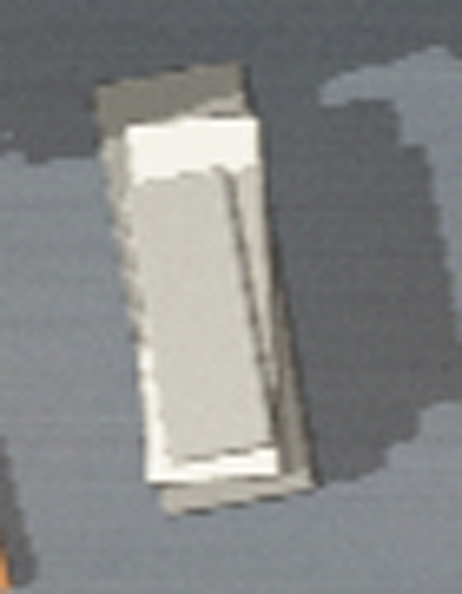

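The puck sits in the dish at (325,203). In the top crop the slip stone is fully visible, centred at pixel (280,197). Next I'll go to the slip stone.

```bash
python3 -c "
from h import *
c=camera('top')
W=np.array([unproj(c,(250+a/6.6-.4,150+b/6.6-.4),.074)[:2] for a,b in [(132,182),(228,168),(272,443),(170,460)]])*1000
print(W.round(),W.mean(0)); e=W[0]-W[3]+W[1]-W[2]; print(np.degrees(np.arctan2(e[1],e[0])))
go(506,6,120,-81)
"
```

```text
[[556.  32.]
 [562.  -5.]
 [454. -23.]
 [448.  17.]] [505.08483663   5.35030276]
8.763929399436813
target (506, 6, 120, -81) d_cm [-9.72 32.49  0.35] rv [-0.002 -0.003  0.021] | t 8.78
```

>>> play_rows(moves=[[[-1.5, 5, 0], [0, 0, 0], 6.4], [[-3, 10, 0], [0, 0, 0], 6.4], [[-4.5, 15, 0], [0, 0, 0], 6.4], [[-6, 20, 0], [0, 0, 0], 6.4], [[-7.5, 25, 0], [0, 0, 0], 6.4], [[-9, 30, 0], [0, 0, 0], 6.4], [[-9.7, 32.5, 0], [0, 0, 0.02], 6.4], [[-9.7, 32.5, 0], [0, 0, 0.02], 6.4]])

```text
time: 9.78
ee_pos: [0.5048, 0.0038, 0.1218]
eef_rot: [0.997, 0.077, -0.0, 0.0]
ft_force: [0.0, 0.3, 0.3]
width: 0.0641
```

```bash
python3 -c "
from h import *
st();go(506,6,60,-81)
c=camera('wrist');cv2.imwrite('pics/w4.png',c['frame'][:,:,::-1]); q=[proj(c,[[506+sx*55*.988-sy*21*.152,6+sx*55*.152+sy*21*.988,74]] @ (np.eye(3)/1000))[0].round() for sx,sy in [(1,1),(1,-1)]]; print(q)"
```

```text
pos [504.8   3.8 121.8] psi -81.2 w 64.1 F [0.  0.3 0.3] t 9.78 q [-0.68  0.16  0.64  1.93 -0.11  1.08 -1.41]
target (506, 6, 60, -81) d_cm [ 0.15 -0.2   6.18] rv [-0.     0.001 -0.003] | t 9.78
[array([292., 143.]), array([353., 143.])]
```

View pics/w4.png

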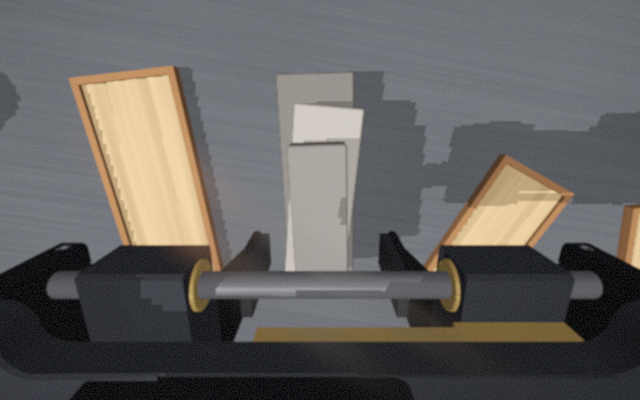

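>>> play_rows(moves=[[[0.1, -0.4, 3], [0, 0, 0], 6.4], [[0.1, -0.4, 5], [0, 0, 0], 6.4], [[0.1, -0.4, 6.2], [0, 0, 0], 6.4], [[0.1, -0.4, 6.2], [0, 0, 0], 6.4], [[0.1, -0.4, 6.2], [0, 0, 0], 5], [[0.1, -0.4, 6.2], [0, 0, 0], 3.7], [[0.1, -0.4, 6.2], [0, 0, 0], 3.7], [[0.1, -0.4, 6.2], [0, 0, 0], 3.7]], grip_force=30)

```text
time: 10.82
ee_pos: [0.506, 0.0093, 0.0605]
eef_rot: [0.997, 0.079, 0.0, -0.0]
ft_force: [-0.7, -1.2, 4.8]
width: 0.0415
```

```bash
python3 -c "
from h import *
st();go(482.4,-343.4,110,-73)"
```

```text
pos [506.    9.3  60.5] psi -81.0 w 41.5 F [-0.7 -1.2  4.8] t 10.82 q [-0.66  0.26  0.62  1.98 -0.18  0.95 -1.36]
target (482.4, -343.4, 110, -73) d_cm [-7.86 34.46 -4.95] rv [ 0.    -0.001 -0.139] | t 10.82
```

>>> play_rows(moves=[[[0, 0, -1], [0, 0, 0], 3.7], [[0, 0, -3], [0, 0, 0], 3.7], [[-1.1, 5, -5], [0, 0, 0], 3.7], [[-2.3, 10, -5], [0, 0, -0.03], 3.7], [[-3.4, 15, -5], [0, 0, -0.06], 3.7], [[-4.6, 20, -5], [0, 0, -0.09], 3.7], [[-5.7, 25, -5], [0, 0, -0.12], 3.7], [[-6.8, 30, -5], [0, 0, -0.15], 3.7]])

```text
time: 11.82
ee_pos: [0.4854, -0.2986, 0.1104]
eef_rot: [0.988, 0.154, 0.0, -0.0]
ft_force: [0.6, -0.1, -1.4]
width: 0.0419
```

```bash
python3 -c "
from h import *
st();go(482.4,-343.4,60,-72.5)
c=camera('wrist');cv2.imwrite('pics/w5.png',c['frame'][:,:,::-1])
c=camera('top');cv2.imwrite('pics/tc3.png',c['frame'][:,:,::-1])"
```

```text
pos [ 485.4 -298.6  110.4] psi -72.3 w 41.9 F [ 0.6 -0.1 -1.4] t 11.82 q [-0.15  0.37  0.76  1.78 -0.28  1.11 -0.56]
target (482.4, -343.4, 60, -72.5) d_cm [-1.65  4.17  5.04] rv [-0.    -0.     0.004] | t 11.82
```

View pics/w5.png

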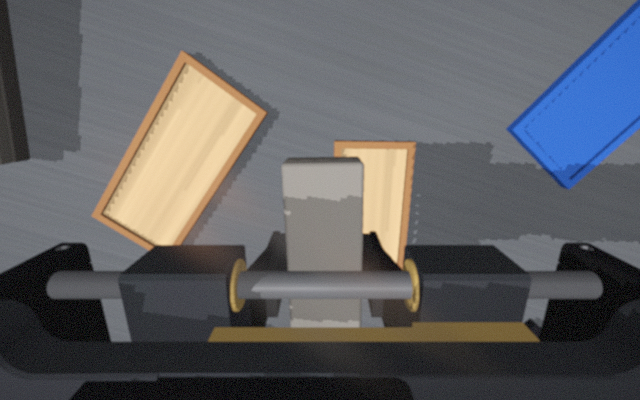

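View pics/tc3.png

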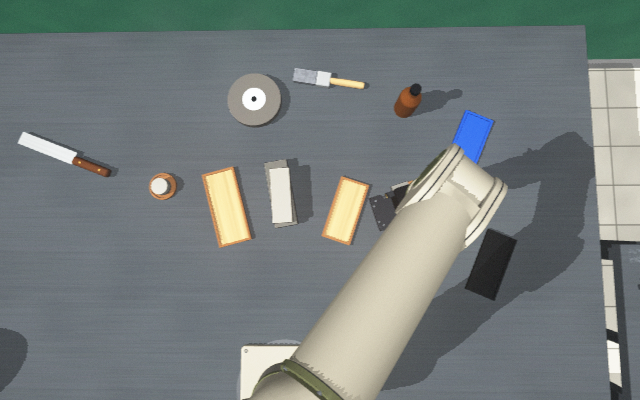

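```bash
python3 -c "
from h import *
c=camera('wrist');T=c['camera_from_world'];print('cam',(-T[:3,:3].T@T[:3,3]).round(3))
A=unproj(c,(333.5,141),.01)[:2]*1e3;B=unproj(c,(415.5,142),.01)[:2]*1e3
print(A,B,np.linalg.norm(A-B)); a=np.arctan2(*( (A-B)*[-1,1])); 
e=(A-B)/np.linalg.norm(A-B); n=np.array([e[1],-e[0]]); print('case ang',np.degrees(np.arctan2(n[1],n[0])),'ctr',(A+B)/2-n*69)
for v,z in ((159,.124),(164,.124),(159,.102)):
  A=unproj(c,(284,v),z)[:2]*1e3;B=unproj(c,(363,v),z)[:2]*1e3
  e=(A-B)/np.linalg.norm(A-B); n=np.array([e[1],-e[0]]); print('slip',np.linalg.norm(A-B),'ang',np.degrees(np.arctan2(n[1],n[0])),'ctr',(A+B)/2-n*55)
"
```

```text
cam [ 0.559 -0.279  0.273]
[ 535.50172725 -295.82668122] [ 555.72845057 -363.75379318] 70.87462786536932
case ang 16.58200465729998 ctr [ 479.48464327 -349.48196541]
slip 39.29762885716732 ang 17.259575393476872 ctr [ 483.2670579  -302.87051252]
slip 39.487399161063784 ang 17.25609759668418 ctr [ 480.86837069 -303.61214413]
slip 45.08772958262908 ang 17.25957539347689 ctr [ 479.84438987 -303.96674612]
```

```bash
python3 -c "
from h import *
go(484,-344,19,-72.5)"
```

```text
target (484, -344, 19, -72.5) d_cm [-1.29  4.13  9.13] rv [ 0.001  0.001 -0.003] | t 11.97
```

>>> play_rows(moves=[[[-0.6, 2, 0], [0, 0, 0], 3.7], [[-1.3, 4.1, 2], [0, 0, 0], 3.7], [[-1.3, 4.1, 5], [0, 0, 0], 3.7], [[-1.3, 4.1, 7.5], [0, 0, 0], 3.7], [[-1.3, 4.1, 8.6], [0, 0, 0], 3.7], [[-1.3, 4.1, 9], [0, 0, 0], 3.7], [[-1.3, 4.1, 9], [0, 0, 0], 3.7]])

```text
time: 12.85
ee_pos: [0.4861, -0.3404, 0.0206]
eef_rot: [0.988, 0.154, 0.0, 0.0]
ft_force: [-0.3, -0.2, -2.5]
width: 0.0416
```

```bash
python3 -c "
from h import *
st();go(484,-344,14.5,-72.5)
c=camera('wrist');cv2.imwrite('pics/w6.png',c['frame'][:,:,::-1])"
```

```text
pos [ 486.1 -340.4   20.6] psi -72.3 w 41.6 F [-0.3 -0.2 -2.5] t 12.85 q [-0.01  0.54  0.69  1.78 -0.41  0.97 -0.41]
target (484, -344, 14.5, -72.5) d_cm [-0.31  0.28  0.61] rv [ 0.    -0.001  0.003] | t 12.85
```

View pics/w6.png

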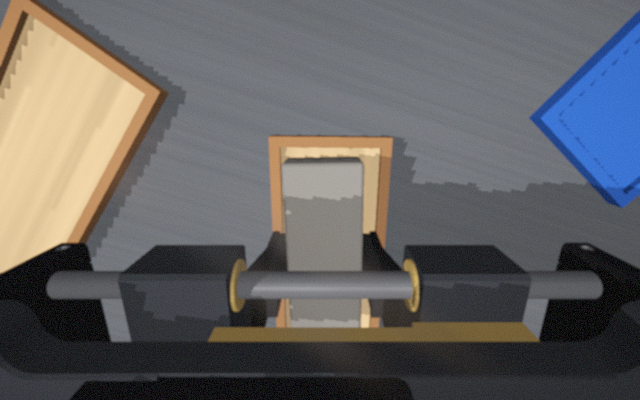

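```bash
cat >> h.py <<'E'
def endc(c,a,b,z,half):
  A=unproj(c,a,z)[:2]*1e3;B=unproj(c,b,z)[:2]*1e3
  e=(A-B)/np.linalg.norm(A-B); n=np.array([e[1],-e[0]]); return np.r_[np.linalg.norm(A-B),np.degrees(np.arctan2(n[1],n[0])),(A+B)/2-n*half].round(1)
E
python3 -c "
from h import *
c=camera('wrist')
print('case',endc(c,(269,136),(392.5,137),.01,69));print('slip',endc(c,(284,164),(362.5,164),.034,55))
go(483,-344,14.5,-72.5)
"
```

```text
case [  69.9   17.2  482.5 -344.6]
slip [  39.3   17.7  483.8 -340.3]
target (483, -344, 14.5, -72.5) d_cm [-0.4   0.22  0.64] rv [ 0.001 -0.001  0.002] | t 12.95
```

>>> play_rows(moves=[[[-0.2, 0.35, 0], [0, 0, 0], 3.7], [[-0.2, 0.35, 0.2], [0, 0, 0], 3.7], [[-0.2, 0.35, 0.4], [0, 0, 0], 3.7], [[-0.2, 0.35, 0.5], [0, 0, 0], 3.7], [[-0.2, 0.35, 0.5], [0, 0, 0], 3.7]])

```text
time: 13.58
ee_pos: [0.4847, -0.3443, 0.0148]
eef_rot: [0.988, 0.153, -0.0, -0.0]
ft_force: [-0.0, 0.5, -1.7]
width: 0.0416
```

```bash
python3 -c "
from h import *
st()"
```

```text
pos [ 484.7 -344.3   14.8] psi -72.4 w 41.6 F [-0.   0.5 -1.7] t 13.57 q [-0.    0.55  0.69  1.78 -0.42  0.96 -0.4 ]
```

>>> play_rows(moves=[[[0, 0, 0.05], [0, 0, 0], 3.7], [[0, 0, 0.1], [0, 0, 0], 3.7], [[0, 0, 0.1], [0, 0, 0], 3.7]])

```text
time: 13.95
ee_pos: [0.4848, -0.3444, 0.0146]
eef_rot: [0.988, 0.153, 0.0, -0.0]
ft_force: [-3.2, 3.5, 6.6]
width: 0.0416
```

```bash
python3 -c "
from h import *
st()"
```

```text
pos [ 484.8 -344.4   14.6] psi -72.4 w 41.6 F [-3.2  3.5  6.6] t 13.95 q [-0.    0.55  0.69  1.78 -0.42  0.96 -0.4 ]
```

Contact. I'll release and lift.

>>> play_rows(moves=[[[0, 0, 0.05], [0, 0, 0], 4.4], [[0, 0, 0.05], [0, 0, 0], 5], [[0, 0, 0], [0, 0, 0], 5.8], [[0, 0, 0], [0, 0, 0], 6.2], [[0, 0, -1], [0, 0, 0], 6.2], [[0, 0, -4], [0, 0, 0], 6.2], [[0, 0, -8], [0, 0, 0], 6.8], [[0, 0, -10], [0, 0, 0], 6.8]])

```text
time: 14.95
ee_pos: [0.4854, -0.3451, 0.1166]
eef_rot: [0.988, 0.153, 0.001, 0.001]
ft_force: [-0.5, -0.9, 0.3]
width: 0.0671
```

```bash
python3 -c "
from h import *
st();go(512,8,100,-86)
c=camera('wrist');cv2.imwrite('pics/w7.png',c['frame'][:,:,::-1])
c=camera('top');cv2.imwrite('pics/tc4.png',cv2.resize(c['frame'][150:240,250:320],None,fx=6.6,fy=6.6,interpolation=cv2.INTER_CUBIC)[:,:,::-1])"
```

```text
pos [ 485.4 -345.1  116.6] psi -72.4 w 67.1 F [-0.5 -0.9  0.3] t 14.95 q [-0.06  0.42  0.76  1.71 -0.32  1.14 -0.47]
target (512, 8, 100, -86) d_cm [ 13.22 -32.85   1.62] rv [ 0.002 -0.002  0.238] | t 14.95
```

View pics/w7.png

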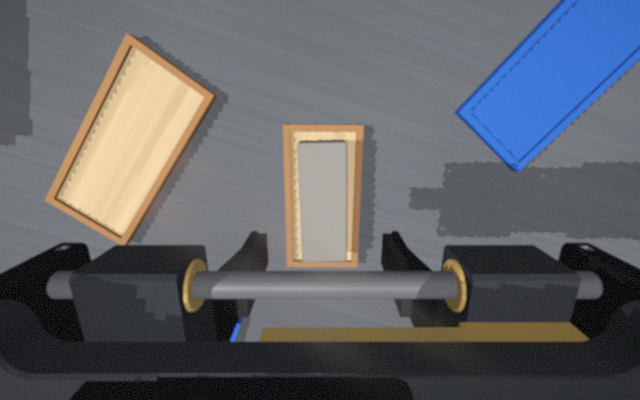

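View pics/tc4.png

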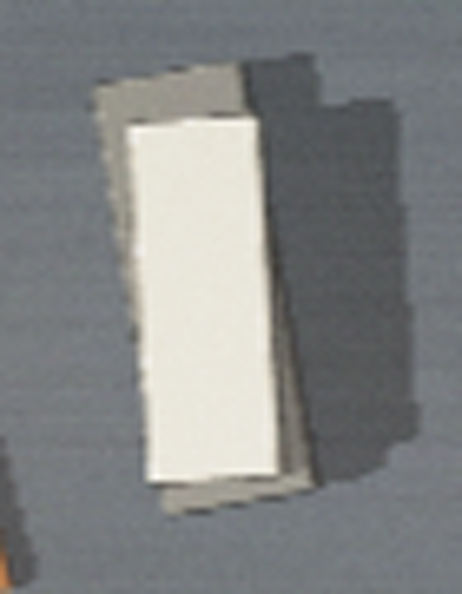

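The slip stone lies inside the small case at (322,200), and the medium stone is clear and undisturbed in the top crop.

```bash
python3 -c "
from h import *
c=camera('wrist')
W=np.array([unproj(c,p,.01)[:2] for p in [(130,35),(215,97),(124,245),(46,198)]])*1e3; print(W.round(),W.mean(0), [np.linalg.norm(W[i]-W[i-1]).round() for i in range(4)])
W=np.array([unproj(c,p,.01)[:2] for p in [(283,124),(363,125),(357,267),(286,267)]])*1e3; print('small',W.mean(0))
W=np.array([unproj(c,p,.028)[:2] for p in [(299,141),(347,141),(345.5,261),(302,261)]])*1e3; print('slip',W.mean(0))
c=camera('top')
W=np.array([unproj(c,(250+a/6.6-.4,150+b/6.6-.4),.052)[:2] for a,b in [(128,126),(257,117),(279,471),(150,481)]])*1000
print(W.round(),W.mean(0)); e=W[0]-W[3]+W[1]-W[2]; print(np.degrees(np.arctan2(e[1],e[0])))
go(512.5,9,100,-86)
"
```

```text
[[ 568. -156.]
 [ 543. -230.]
 [ 381. -174.]
 [ 407.  -99.]] [ 474.81952786 -164.58046009] [np.float64(170.0), np.float64(79.0), np.float64(171.0), np.float64(79.0)]
small [ 482.58630058 -344.07386345]
slip [ 484.80854367 -344.51855703]
[[582.  38.]
 [585. -14.]
 [444. -23.]
 [440.  28.]] [512.86751362   7.10585374]
3.8878349710110083
target (512.5, 9, 100, -86) d_cm [ 13.36 -32.79   1.36] rv [-0.001  0.     0.238] | t 15.15
```

>>> play_rows(moves=[[[2, -5, 0], [0, 0, 0.04], 7.4], [[4, -10, 0], [0, 0, 0.08], 7.4], [[6.1, -15, 0], [0, 0, 0.12], 7.4], [[8.2, -20, 0], [0, 0, 0.16], 7.4], [[10.2, -25, 0], [0, 0, 0.2], 7.4], [[12.2, -30, 0.5], [0, 0, 0.24], 7.4], [[13.4, -32.8, 1], [0, 0, 0.24], 7.4], [[13.4, -32.8, 1], [0, 0, 0.24], 7.4]])

```text
time: 16.15
ee_pos: [0.512, 0.0116, 0.1022]
eef_rot: [0.999, 0.036, -0.001, 0.0]
ft_force: [-0.5, -1.5, -0.2]
width: 0.0738
```

```bash
python3 -c "
from h import *
st();go(512.5,9,60,-86);go(512.5,9,36,-86)
c=camera('wrist');cv2.imwrite('pics/w8.png',c['frame'][:,:,::-1])"
```

```text
pos [512.   11.6 102.2] psi -85.8 w 73.8 F [-0.5 -1.5 -0.2] t 16.15 q [-0.73  0.22  0.69  1.93 -0.16  1.05 -1.46]
target (512.5, 9, 60, -86) d_cm [0.04 0.26 4.22] rv [0.    0.003 0.003] | t 16.15
target (512.5, 9, 36, -86) d_cm [0.05 0.26 6.62] rv [0.    0.003 0.003] | t 16.15
```

View pics/w8.png

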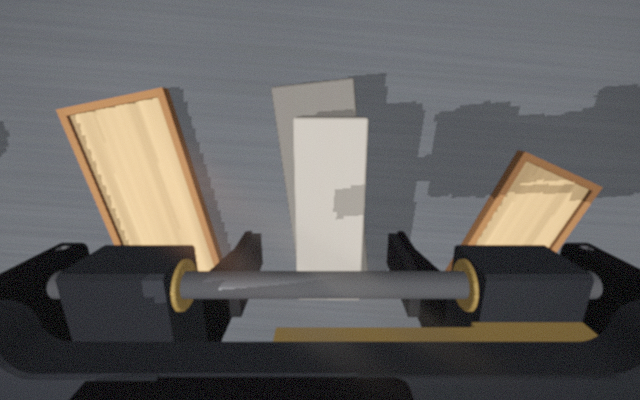

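>>> play_rows(moves=[[[0, 0.3, 2], [0, 0, 0], 7.4], [[0, 0.3, 4.5], [0, 0, 0], 7.4], [[0, 0.3, 6], [0, 0, 0], 7.4], [[0, 0.3, 6.6], [0, 0, 0], 7.4], [[0, 0.3, 6.6], [0, 0, 0], 6], [[0, 0.3, 6.6], [0, 0, 0], 4.7], [[0, 0.3, 6.6], [0, 0, 0], 4.7], [[0, 0.3, 6.6], [0, 0, 0], 4.7]], grip_force=40)

```text
time: 17.2
ee_pos: [0.5137, 0.0064, 0.0386]
eef_rot: [0.999, 0.034, 0.0, -0.0]
ft_force: [-1.0, 2.5, 4.8]
width: 0.0518
```

```bash
python3 -c "
from h import *
st();go(475,-163.5,86,-109)"
```

```text
pos [513.7   6.4  38.6] psi -86.1 w 51.8 F [-1.   2.5  4.8] t 17.2 q [-0.68  0.33  0.67  1.98 -0.25  0.92 -1.39]
target (475, -163.5, 86, -109) d_cm [-5.02 16.68 -4.76] rv [-0.001 -0.001  0.4  ] | t 17.2
```

>>> play_rows(moves=[[[0, 0, -1], [0, 0, 0], 4.7], [[0, 0, -2.5], [0, 0, 0], 4.7], [[-0.8, 2.8, -4], [0, 0, 0.07], 4.7], [[-1.9, 6.5, -4.5], [0, 0, 0.14], 4.7], [[-3.1, 10.3, -4.5], [0, 0, 0.22], 4.7], [[-4.2, 14, -4.5], [0, 0, 0.3], 4.7], [[-5, 16.7, -4.5], [0, 0, 0.38], 4.7], [[-5, 16.7, -4.5], [0, 0, 0.4], 4.7]])

```text
time: 18.2
ee_pos: [0.4738, -0.167, 0.0835]
eef_rot: [0.986, -0.169, 0.0, 0.0]
ft_force: [0.6, 0.7, -4.6]
width: 0.0518
```

```bash
python3 -c "
from h import *
st();go(475,-163.5,25,-109)
c=camera('wrist');cv2.imwrite('pics/w9.png',c['frame'][:,:,::-1])"
```

```text
pos [ 473.8 -167.    83.5] psi -109.4 w 51.8 F [ 0.6  0.7 -4.6] t 18.2 q [-0.51  0.25  0.86  1.98 -0.23  1.01 -1.46]
target (475, -163.5, 25, -109) d_cm [-0.01 -0.37  5.85] rv [ 0.    -0.    -0.008] | t 18.2
```

View pics/w9.png

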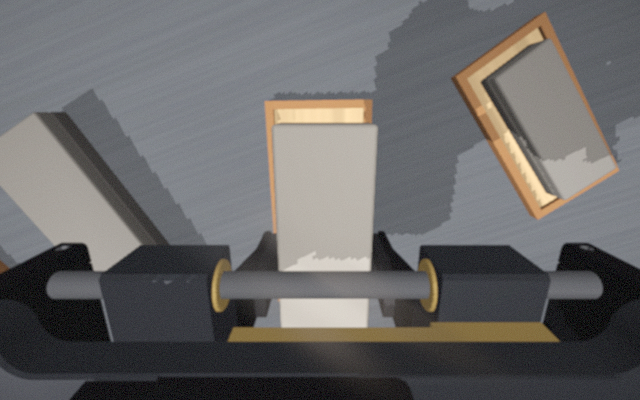

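```bash
python3 -c "
from h import *
c=camera('wrist')
print('case',endc(c,(265,101),(372.5,99.5),.01,86.5));print('med',endc(c,(274,125),(377.5,124),.097,72.5))
go(474.5,-163.5,25,-109)
"
```

```text
case [  80.   -18.5  474.1 -161.4]
med [  49.7  -18.7  473.4 -165.8]
target (474.5, -163.5, 25, -109) d_cm [-0.05 -0.06  5.82] rv [-0.     0.    -0.002] | t 18.3
```

>>> play_rows(moves=[[[0, 0, 2], [0, 0, 0], 4.7], [[0, 0, 4], [0, 0, 0], 4.7], [[0, 0, 5.4], [0, 0, 0], 4.7], [[0, 0, 5.8], [0, 0, 0], 4.7], [[0, 0, 5.8], [0, 0, 0], 4.7], [[0, 0, 5.8], [0, 0, 0], 4.7]])

```text
time: 19.05
ee_pos: [0.4752, -0.1643, 0.0256]
eef_rot: [0.986, -0.165, 0.0, -0.0]
ft_force: [-0.4, 0.3, -3.6]
width: 0.0517
```

```bash
python3 -c "
from h import *
st()
c=camera('wrist');cv2.imwrite('pics/w10.png',c['frame'][:,:,::-1]);st()"
```

```text
pos [ 475.2 -164.3   25.6] psi -109.0 w 51.7 F [-0.4  0.3 -3.6] t 19.05 q [-0.45  0.36  0.8   2.02 -0.33  0.89 -1.38]
pos [ 475.2 -164.3   25.6] psi -109.0 w 51.5 F [ 0.1  0.  -4. ] t 19.1 q [-0.45  0.36  0.8   2.02 -0.33  0.89 -1.38]
```

View pics/w10.png

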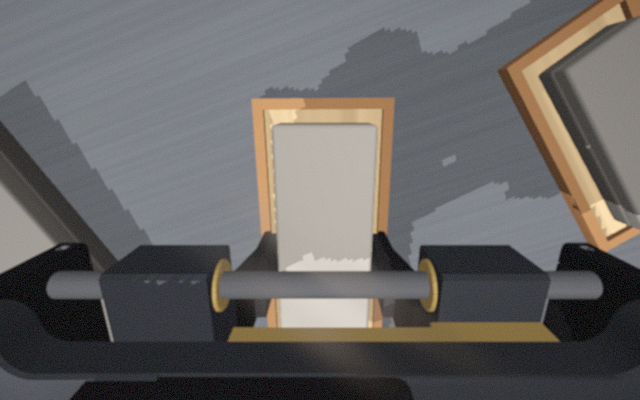

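```bash
python3 -c "
from h import *
c=camera('wrist')
print('case',endc(c,(252,99),(394.5,98),.01,86.5));print('med',endc(c,(274,125),(377,125),.039,72.5))
"
```

```text
case [  80.   -18.6  473.4 -163. ]
med [  49.6  -19.   474.2 -163.9]
```

Aligned to about 1 mm. Lowering to contact at roughly z = 16.6.

>>> play_rows(moves=[[[0, 0, 0.4], [0, 0, 0], 4.7], [[0, 0, 0.6], [0, 0, 0], 4.7], [[0, 0, 0.75], [0, 0, 0], 4.7], [[0, 0, 0.8], [0, 0, 0], 4.7], [[0, 0, 0.8], [0, 0, 0], 4.7]])

```text
time: 19.77
ee_pos: [0.4747, -0.1642, 0.017]
eef_rot: [0.986, -0.165, -0.0, -0.0]
ft_force: [-0.4, -0.7, -4.5]
width: 0.0516
```

```bash
python3 -c "
from h import *
st()"
```

```text
pos [ 474.7 -164.2   17. ] psi -109.0 w 51.6 F [-0.4 -0.7 -4.5] t 19.77 q [-0.44  0.38  0.79  2.02 -0.35  0.88 -1.37]
```

>>> play_rows(moves=[[[0, 0, 0.05], [0, 0, 0], 4.7], [[0, 0, 0.1], [0, 0, 0], 4.7], [[0, 0, 0.1], [0, 0, 0], 4.7]])

```text
time: 20.15
ee_pos: [0.4748, -0.1643, 0.0166]
eef_rot: [0.986, -0.165, 0.0, -0.0]
ft_force: [-4.8, 1.5, 7.3]
width: 0.0515
```

```bash
python3 -c "
from h import *
st()"
```

```text
pos [ 474.8 -164.3   16.6] psi -109.0 w 51.5 F [-4.8  1.5  7.3] t 20.15 q [-0.44  0.38  0.79  2.02 -0.35  0.88 -1.36]
```

>>> play_rows(moves=[[[0, 0, 0.05], [0, 0, 0], 5.4], [[0, 0, 0.05], [0, 0, 0], 6], [[0, 0, 0], [0, 0, 0], 6.6], [[0, 0, 0], [0, 0, 0], 7], [[0, 0, -1], [0, 0, 0], 7.2], [[0, 0, -4], [0, 0, 0], 7.2], [[0, 0, -8], [0, 0, 0], 8], [[0, 0, -9], [0, 0, 0], 8]])

```text
time: 21.15
ee_pos: [0.476, -0.1647, 0.1086]
eef_rot: [0.986, -0.166, 0.002, -0.0]
ft_force: [-0.6, -0.1, -0.1]
width: 0.0786
```

```bash
python3 -c "
from h import *
st();go(521,10.5,80,-79.5)
c=camera('wrist');cv2.imwrite('pics/w11.png',c['frame'][:,:,::-1])
c=camera('top');cv2.imwrite('pics/tc5.png',cv2.resize(c['frame'][150:240,250:320],None,fx=6.6,fy=6.6,interpolation=cv2.INTER_CUBIC)[:,:,::-1])"
```

```text
pos [ 476.  -164.7  108.6] psi -109.1 w 78.6 F [-0.6 -0.1 -0.1] t 21.15 q [-0.55  0.21  0.88  1.96 -0.19  1.06 -1.49]
target (521, 10.5, 80, -79.5) d_cm [ -1.48 -18.03   2.88] rv [-0.001 -0.004 -0.516] | t 21.15
```

View pics/w11.png

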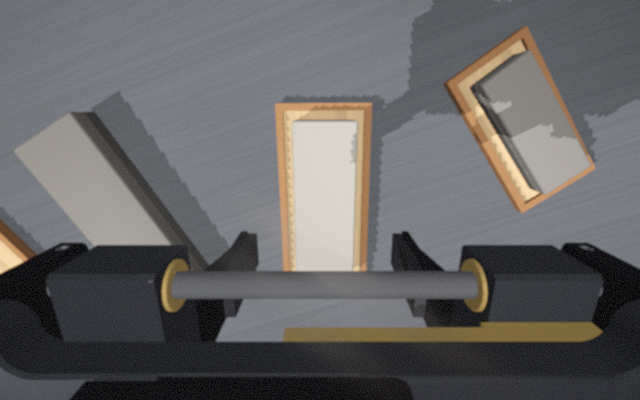

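View pics/tc5.png

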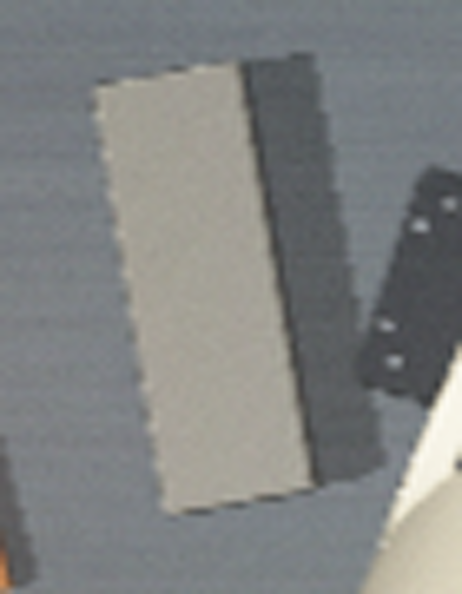

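The medium stone lies in its case at (325,200), and the coarse stone is now clear on the bench. I'll go to the coarse stone.

>>> play_rows(moves=[[[-0.2, -3, 0], [0, 0, -0.08], 8.4], [[-0.5, -6, 0], [0, 0, -0.16], 8.4], [[-0.7, -9, 0], [0, 0, -0.24], 8.4], [[-1, -12, 0], [0, 0, -0.32], 8.4], [[-1.2, -15, 1], [0, 0, -0.4], 8.4], [[-1.5, -18, 2], [0, 0, -0.48], 8.4], [[-1.5, -18, 2], [0, 0, -0.52], 8.4], [[-1.5, -18, 2], [0, 0, -0.52], 8.4]], grip_force=50)

```text
time: 22.25
ee_pos: [0.5191, 0.0116, 0.0852]
eef_rot: [0.995, 0.095, -0.001, 0.0]
ft_force: [-0.1, -0.0, 1.1]
width: 0.0842
```

```bash
python3 -c "
from h import *
st();go(521,10.5,9,-79.5)
c=camera('wrist');cv2.imwrite('pics/w12.png',c['frame'][:,:,::-1])"
```

```text
pos [519.1  11.6  85.2] psi -79.1 w 84.2 F [-0.1 -0.   1.1] t 22.25 q [-0.71  0.26  0.68  1.93 -0.19  1.02 -1.32]
target (521, 10.5, 9, -79.5) d_cm [0.17 0.14 7.62] rv [0.    0.001 0.007] | t 22.25
```

View pics/w12.png

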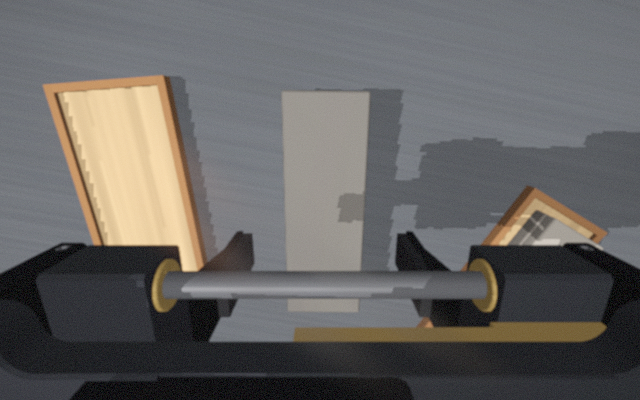

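>>> play_rows(moves=[[[0.2, 0.1, 3], [0, 0, 0], 8.4], [[0.2, 0.1, 5.5], [0, 0, 0], 8.4], [[0.2, 0.1, 7], [0, 0, 0], 8], [[0.2, 0.1, 7.5], [0, 0, 0], 8], [[0.2, 0.1, 7.6], [0, 0, 0], 6.8], [[0.2, 0.1, 7.6], [0, 0, 0], 5.7], [[0.2, 0.1, 7.6], [0, 0, 0], 5.7], [[0.2, 0.1, 7.6], [0, 0, 0], 5.7]])

```text
time: 23.3
ee_pos: [0.5218, 0.011, 0.0106]
eef_rot: [0.996, 0.094, 0.0, -0.001]
ft_force: [-2.3, 3.8, 6.5]
width: 0.0615
```

```bash
python3 -c "
from h import *
st();go(487,162.5,70,-75)"
```

```text
pos [521.8  11.   10.6] psi -79.2 w 61.5 F [-2.3  3.8  6.5] t 23.3 q [-0.65  0.39  0.64  1.97 -0.3   0.87 -1.24]
target (487, 162.5, 70, -75) d_cm [ -0.58 -15.54  -5.92] rv [-0.001 -0.001 -0.074] | t 23.3
```

Offset is 10.6 mm, so the stone should touch the case floor at a TCP height of about 16.6.

>>> play_rows(moves=[[[0, 0, -1], [0, 0, 0], 5.7], [[0, 0, -2.5], [0, 0, 0], 5.7], [[0, 0, -4], [0, 0, 0], 5.7], [[-0.1, -3.5, -5], [0, 0, -0.02], 5.7], [[-0.3, -7.5, -5], [0, 0, -0.04], 5.7], [[-0.4, -11.5, -5], [0, 0, -0.06], 5.7], [[-0.6, -15, -5], [0, 0, -0.07], 5.7], [[-0.6, -15.5, -5], [0, 0, -0.07], 5.7]])

```text
time: 24.3
ee_pos: [0.4859, 0.1644, 0.0608]
eef_rot: [0.991, 0.131, 0.0, -0.001]
ft_force: [0.8, -0.8, -7.7]
width: 0.0616
```

>>> play_rows(moves=[[[0, 0, 1], [0, 0, 0], 5.7], [[0, 0, 2], [0, 0, 0], 5.7], [[0, 0, 2.8], [0, 0, 0], 5.7], [[0, 0, 3], [0, 0, 0], 5.7], [[0, 0, 3], [0, 0, 0], 5.7]])

```text
time: 24.92
ee_pos: [0.4866, 0.161, 0.0299]
eef_rot: [0.992, 0.128, -0.0, 0.0]
ft_force: [-0.2, 0.1, -8.4]
width: 0.0615
```

```bash
python3 -c "
from h import *
st();go(487,162.5,25,-75)
c=camera('wrist');cv2.imwrite('pics/w13.png',c['frame'][:,:,::-1]);st()"
```

```text
pos [486.6 161.   29.9] psi -75.3 w 61.5 F [-0.2  0.1 -8.4] t 24.93 q [-0.91  0.32  0.58  1.98 -0.22  0.9  -1.53]
target (487, 162.5, 25, -75) d_cm [ 0.07 -0.13  0.49] rv [ 0.     0.    -0.004] | t 24.93
pos [486.8 161.2  30.2] psi -75.2 w 61.4 F [ 0.6 -0.5 -7.7] t 24.98 q [-0.91  0.32  0.58  1.98 -0.22  0.9  -1.53]
```

View pics/w13.png

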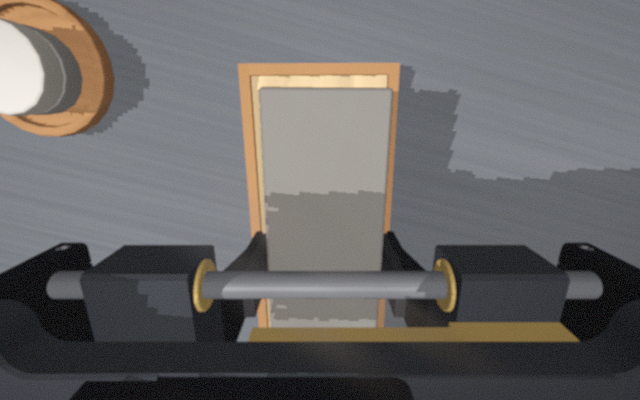

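```bash
python3 -c "
from h import *
c=camera('wrist')
print('case',endc(c,(238,64),(400,63),.01,104));print('coarse',endc(c,(259.5,88),(392,88),.0476,90));st()
"
```

```text
case [ 90.4  15.1 485.6 163.8]
coarse [ 60.   14.8 485.2 160.6]
pos [486.8 161.3  30.3] psi -75.2 w 61.4 F [ 0.5  0.6 -8. ] t 25.02 q [-0.91  0.32  0.58  1.98 -0.22  0.9  -1.53]
```

>>> play_rows(moves=[[[0.1, -0.25, 0.3], [0, 0, 0], 5.7], [[0.1, -0.25, 0.7], [0, 0, 0], 5.7], [[0.1, -0.25, 1], [0, 0, 0], 5.7], [[0.1, -0.25, 1.2], [0, 0, 0], 5.7], [[0.1, -0.25, 1.25], [0, 0, 0], 5.7], [[0.1, -0.25, 1.25], [0, 0, 0], 5.7]])

```text
time: 25.78
ee_pos: [0.4869, 0.164, 0.0176]
eef_rot: [0.992, 0.129, 0.0, -0.0]
ft_force: [-0.2, -0.1, -8.4]
width: 0.0616
```

```bash
python3 -c "
from h import *
st()"
```

```text
pos [486.9 164.   17.6] psi -75.2 w 61.6 F [-0.2 -0.1 -8.4] t 25.77 q [-0.91  0.35  0.57  1.99 -0.24  0.87 -1.52]
```

>>> play_rows(moves=[[[0, 0, 0.05], [0, 0, 0], 5.7], [[0, 0, 0.1], [0, 0, 0], 5.7], [[0, 0, 0.15], [0, 0, 0], 5.7], [[0, 0, 0.15], [0, 0, 0], 5.7]])

```text
time: 26.28
ee_pos: [0.4869, 0.1641, 0.0166]
eef_rot: [0.992, 0.128, -0.0, -0.0]
ft_force: [-4.3, -1.8, 5.4]
width: 0.0617
```

```bash
python3 -c "
from h import *
st()"
```

```text
pos [486.9 164.1  16.6] psi -75.2 w 61.7 F [-4.3 -1.8  5.4] t 26.27 q [-0.91  0.35  0.57  1.99 -0.24  0.87 -1.52]
```

Contact at 16.6. Releasing and lifting away.

>>> play_rows(moves=[[[0, 0, 0.02], [0, 0, 0], 6.4], [[0, 0, 0.02], [0, 0, 0], 7], [[0, 0, 0], [0, 0, 0], 7.6], [[0, 0, 0], [0, 0, 0], 8], [[0, 0, -1], [0, 0, 0], 8.2], [[0, 0, -4], [0, 0, 0], 8.2], [[0, 0, -9], [0, 0, 0], 8.2], [[0, 0, -13], [0, 0, 0], 8.2]])

```text
time: 27.28
ee_pos: [0.4872, 0.1639, 0.1485]
eef_rot: [0.992, 0.128, 0.001, -0.0]
ft_force: [-0.4, 1.1, 0.0]
width: 0.0818
```

```bash
python3 -c "
from h import *
st();go(450,300,200,-75)"
```

```text
pos [487.2 163.9 148.5] psi -75.3 w 81.8 F [-0.4  1.1  0. ] t 27.27 q [-0.98  0.15  0.63  1.88 -0.1   1.14 -1.64]
target (450, 300, 200, -75) d_cm [ -0.13 -14.11  -5.14] rv [-0.    -0.001 -0.005] | t 27.27
```

>>> play_rows(moves=[[[0, 0, -5], [0, 0, 0], 8.2], [[-1, -5, -7], [0, 0, 0], 8.2], [[-4, -10, -8], [0, 0, 0], 8.2], [[-7, -15, -8], [0, 0, 0], 8.2], [[-9, -20, -8], [0, 0, 0], 8.2], [[-11, -25, -8], [0, 0, 0], 8.2], [[-13, -30, -8], [0, 0, 0], 8.2], [[-13, -30, -8], [0, 0, 0], 8.2]])

```text
time: 28.28
ee_pos: [0.2814, 0.4238, 0.2263]
eef_rot: [0.991, 0.132, -0.0, -0.0]
ft_force: [0.4, -0.4, -0.4]
width: 0.0821
```

Run:
```python
from h import *
st()
for n in ["top","scene"]:
    c=camera(n); cv2.imwrite(f"pics/f_{n}.png",c["frame"][:,:,::-1])
    for q,z in [("large_case",.01),("middle_case",.01),("small_case",.01),("dish",.01),("coarse_stone",.034),("medium_stone",.03),("slip_stone",.028),("puck",.032),("spare_wheel",.024),("oil_bottle",0)]:
        for m in masks_of(c,q)[:2]: print(n,q,round(m["conf"],2),np.round(m["at"]),quad(c,m["region"],z))
    k=(140,160,440,250) if n=="top" else (220,140,480,310)
    cv2.imwrite(f"pics/fc_{n}.png",cv2.resize(c["frame"][k[1]:k[3],k[0]:k[2]],None,fx=2.6 if n=="top" else 3,fy=2.6 if n=="top" else 3,interpolation=cv2.INTER_CUBIC)[:,:,::-1])
```

```text
pos [281.4 423.8 226.3] psi -74.8 w 82.1 F [ 0.4 -0.4 -0.4] t 28.27 q [-1.37  0.06  0.31  1.77 -0.02  1.31 -2.36]
top large_case 0.84 [238. 205.] [484.9 160.5 213.   97.1  15.3]
top middle_case 0.77 [467. 142.] [ 656.4 -503.1  177.2   83.5  -22.8]
top middle_case 0.67 [333. 208.] [ 473.  -165.6  171.    80.8  -18.5]
top small_case 0.6 [405. 208.] [ 482.5 -346.8  139.2   74.1   18.4]
top dish 0.89 [172. 185.] [ 5.426e+02  3.371e+02  7.250e+01  6.990e+01 -3.000e-01]
top coarse_stone 0.76 [226. 210.] [485.8 159.3 184.   71.   14.1]
top medium_stone 0.68 [345. 209.] [ 474.1 -164.8  146.2   53.3  -19. ]
top slip_stone 0.78 [414. 206.] [ 482.2 -344.3  112.6   48.1   19. ]
top puck 0.65 [158. 183.] [540.1 334.4  55.2  43.6  89.7]
top spare_wheel 0.7 [256.  98.] [781.6  84.  152.4 146.4  26.8]
top spare_wheel 0.25 [238. 208.] [484.1 155.2 205.5  88.6  15. ]
top oil_bottle 0.74 [406. 100.] [ 783.8 -346.8  108.2   60.8  -38.2]
top oil_bottle 0.28 [255. 100.] [788.4  88.1 157.  153.4  44.1]
scene large_case 0.76 [385. 251.] [489.3 164.3 208.9  90.8  14.9]
scene middle_case 0.8 [169. 196.] [ 656.  -499.5  170.5   86.4  -23.3]
scene middle_case 0.76 [219. 117.] [ 330.  -548.   180.2   92.4  -22.5]
scene small_case 0.82 [253. 185.] [ 485.5 -342.   142.9   73.8   17.2]
scene dish 0.79 [447. 288.] [548.7 340.   75.7  73.3  71.6]
scene coarse_stone 0.72 [401. 236.] [491.8 163.9 192.   66.9  14.1]
scene slip_stone 0.55 [244. 172.] [ 488.4 -339.5  120.4   46.8   19.5]
scene puck 0.61 [451. 280.] [547.7 339.6  52.9  42.6 -21.7]
scene puck 0.59 [298. 202.] [ 487.4 -154.2  171.9   84.8  -18.9]
scene spare_wheel 0.62 [329. 319.] [786.6  89.4 152.4 148.2  27. ]
scene oil_bottle 0.68 [196. 239.] [ 736.9 -364.3  131.1   59.6   58.2]
scene oil_bottle 0.59 [299. 204.] [ 471.1 -164.   178.3   87.   -18.3]
```

```bash
sleep 0
```

```text
(no output)
```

View pics/f_top.png

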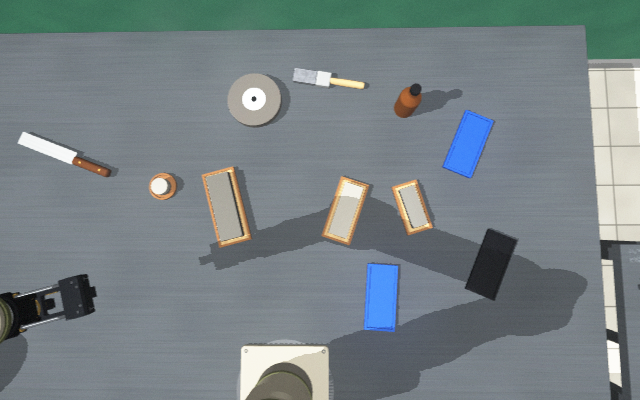

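View pics/fc_top.png

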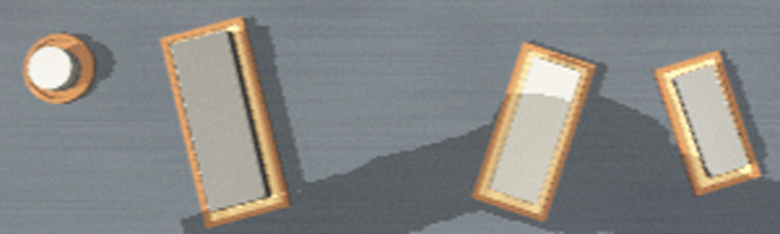

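View pics/fc_scene.png

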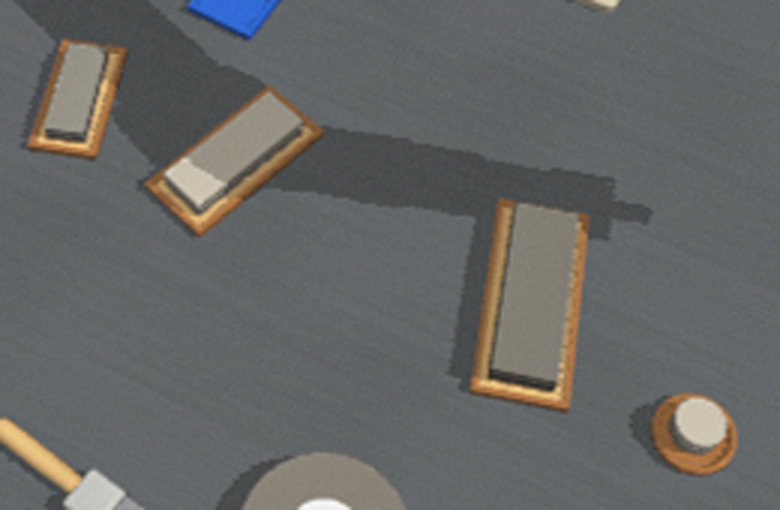

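In the top picture all four stones lie flat inside the right recesses: puck (160,186), coarse (226,207), medium (346,210) and slip (413,207). The bottle and wheel appear at the same pixels as at the start. I'll hand in the job.

```bash
python3 -c "
from bench import *
print(close_job())"
```

```text
the job is handed in; nothing more can be done
None
```

I took the stack apart from the top and set each stone in its own case: puck in the round dish, slip in the small case, medium in the middle case, coarse in the large case. I lowered each one until it just touched the floor (under 10 N at the wrist) before opening the gripper. The job took about 28 s of the 112 s allowed.

- **Final pictures:** the top and scene views show all four stones flat inside the right recesses. The cases themselves have not moved. The oil bottle and spare wheel are where they started, to within about 2 mm of measurement, and the arm is clear of everything.
- **Checks that disagreed:** in the scene view the recognisers gave false hits on the filled middle case, calling it a puck and an oil bottle, and found no medium stone there. I discounted these because the enlarged crop and the top-view mask (474, -165 mm, at -19°) show the medium stone in that case. Camera estimates of positions differed by 2–6 mm, inside the 8–9 mm of clearance around each stone. I corrected each stone's position from the wrist view except the medium, which needed no correction.

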